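# Sift the small nuts out of the wheel nuts

### The job

Lift the sieve of mixed nuts by its handle, keep it level and set it gently into the guides of the catch box with every nut still in it. Then, holding it down on the ledges, shake it side to side along the guides, without banging the ends, until all five small nuts have dropped into the box and only the three wheel nuts are left; do not touch the nuts with the gripper. Finish by sliding the sieve up to the rubber bumpers of the stop plate, press it there with a light steady push of about 10 N (never more than 20 N), and let go, leaving it there by the bumpers and the other things on the bench alone.

Things in the scene. Friction and masses are not known exactly. Their poses are not given: they have to be found in the camera images.
- sieve: Loose aluminium sieve, 260 to 460 g, on the bench. Tray 155 mm long (its x), 110 wide (its y), walls 40 high, 5 (sides) and 6 (ends) thick. Along each long side, at the bottom, a flat runner 4 mm thick sticks out 10 mm: 130 mm over the runners. Carries eight nuts. Origin: centre of its underside, z up; half a turn makes no difference.
- sieve_grip (a point): Middle of the sieve's handle: level black bar 14 mm thick (sieve x), 24 high, 110 long (sieve y), bridging the tray's middle on two plates at the side walls. Point on the bar's centre, 98 mm above the sieve's underside; bar from 86 to 110 mm. Grip it from above, fingers closing along the sieve's x.
- sieve_floor (a point): Middle of the sieve's floor, at its top face (4 mm above the underside). Floor: four bars 12 mm wide across the sieve (along y) at x = -46.5, -15.5, 15.5, 46.5 mm, 19 mm slots between and at the ends. Metal is slick (friction 0.2 to 0.3): nuts stay put if carried level below 1.5 m/s2; 30 to 40 mm strokes along x of 0.2 s each, reversed at once, make them slide.
- box: Grey sheet-metal catch box, fixed, open on top, 245 mm long (its x), 142 wide (its y), inner floor at 4 mm. Long walls carry inner ledges at 70 mm and go on as guides to 84 mm, 134 mm apart (2 mm play each side of the sieve's runners), with flared lips to 91 mm. Origin: centre of its underside, z up.
- box_ledge (a point): Middle of the box's channel at ledge height, 70 mm over the box's underside, axes as the box's. The sieve's runners lie on the ledges and slide along x, sieve x along box x. The -x end wall (inner face at x = -112.5 mm, 84 mm high) stops the sieve's middle at x = -35 mm; the stop plate limits the other way.
- stop: Steel stop plate across the +x end of the channel, 126 mm wide, 10 thick, 2 to 36 mm above the ledges, clamped rigidly, face 0 to 4 mm in from x = 112.5 mm. Origin: middle of its inner face, at ledge height; box axes. Two black rubber bumpers (14 mm across, at y = 30 and -30 mm, 21 mm up) stick out of it 2 to 20 mm, set anew each time and not reported: feel for them. Travel 46 to 68 mm.
- spray_can: Bystander: blue spray can, 54 mm across, 150 mm tall, loose on the bench beyond the work. Origin: centre of its foot.
- tape_roll: Bystander: roll of masking tape lying flat, 100 mm across, 24 mm high, loose. Origin: centre of its underside.
- sanding_block: Bystander: sanding block, 122 by 67 by 36 mm, loose. Origin: centre of its underside.
- wheel_nut0: Large wheel nut: round flange 27 mm across, 5 mm thick at its foot, hexagonal body 24 mm across corners (21 mm flats), 32 mm tall, 60 g; too thick for the slots. Loose, starts standing on a bar of the sieve; all nuts change places. Origin: centre of its foot, z its axis.
- wheel_nut1: Large wheel nut: round flange 27 mm across, 5 mm thick at its foot, hexagonal body 24 mm across corners (21 mm flats), 32 mm tall, 60 g; too thick for the slots. Loose, starts standing on a bar of the sieve; all nuts change places. Origin: centre of its foot, z its axis.
- wheel_nut2: Large wheel nut: round flange 27 mm across, 5 mm thick at its foot, hexagonal body 24 mm across corners (21 mm flats), 32 mm tall, 60 g; too thick for the slots. Loose, starts standing on a bar of the sieve; all nuts change places. Origin: centre of its foot, z its axis.
- small_nut0: Small steel nut, hexagonal, 15 mm across, 8 mm thick, 11 g. Loose, starts flat on a bar of the sieve; all nuts change places. It drops through a slot once it has slid 4 to 8 mm along the sieve's x. Origin: centre of its foot, z its axis.
- small_nut1: Small steel nut, hexagonal, 15 mm across, 8 mm thick, 11 g. Loose, starts flat on a bar of the sieve; all nuts change places. It drops through a slot once it has slid 4 to 8 mm along the sieve's x. Origin: centre of its foot, z its axis.
- small_nut2: Small steel nut, hexagonal, 15 mm across, 8 mm thick, 11 g. Loose, starts flat on a bar of the sieve; all nuts change places. It drops through a slot once it has slid 4 to 8 mm along the sieve's x. Origin: centre of its foot, z its axis.
- small_nut3: Small steel nut, hexagonal, 15 mm across, 8 mm thick, 11 g. Loose, starts flat on a bar of the sieve; all nuts change places. It drops through a slot once it has slid 4 to 8 mm along the sieve's x. Origin: centre of its foot, z its axis.
- small_nut4: Small steel nut, hexagonal, 15 mm across, 8 mm thick, 11 g. Loose, starts flat on a bar of the sieve; all nuts change places. It drops through a slot once it has slid 4 to 8 mm along the sieve's x. Origin: centre of its foot, z its axis.
Not all that is in view belongs to the job. Leave any pink look-alike of the wheel_nut1 alone. Leave any green look-alike of the wheel_nut0 alone.

How it is judged (in metres and radians):
On the way, in this order (a step that is already met when the one before it is completed fails the run):
1. the sieve lies in the guides on the ledges, all eight nuts still in it (z of sieve in the frame of box between 0.067 and 0.073 m and y of sieve in the frame of box between -0.005 and 0.005 m and x of sieve in the frame of box between -0.039 and 0.035 m and angle between sieve's own z axis and vertical below 0.05 rad and x of small_nut0 in the frame of sieve between -0.074 and 0.074 m and y of small_nut0 in the frame of sieve between -0.052 and 0.052 m and z of small_nut0 in the frame of sieve between -0.004 and 0.04 m and x of small_nut1 in the frame of sieve between -0.074 and 0.074 m and y of small_nut1 in the frame of sieve between -0.052 and 0.052 m and z of small_nut1 in the frame of sieve between -0.004 and 0.04 m and x of small_nut2 in the frame of sieve between -0.074 and 0.074 m and y of small_nut2 in the frame of sieve between -0.052 and 0.052 m and z of small_nut2 in the frame of sieve between -0.004 and 0.04 m and x of small_nut3 in the frame of sieve between -0.074 and 0.074 m and y of small_nut3 in the frame of sieve between -0.052 and 0.052 m and z of small_nut3 in the frame of sieve between -0.004 and 0.04 m and x of small_nut4 in the frame of sieve between -0.074 and 0.074 m and y of small_nut4 in the frame of sieve between -0.052 and 0.052 m and z of small_nut4 in the frame of sieve between -0.004 and 0.04 m and x of wheel_nut0 in the frame of sieve between -0.074 and 0.074 m and y of wheel_nut0 in the frame of sieve between -0.052 and 0.052 m and z of wheel_nut0 in the frame of sieve between -0.004 and 0.04 m and x of wheel_nut1 in the frame of sieve between -0.074 and 0.074 m and y of wheel_nut1 in the frame of sieve between -0.052 and 0.052 m and z of wheel_nut1 in the frame of sieve between -0.004 and 0.04 m and x of wheel_nut2 in the frame of sieve between -0.074 and 0.074 m and y of wheel_nut2 in the frame of sieve between -0.052 and 0.052 m and z of wheel_nut2 in the frame of sieve between -0.004 and 0.04 m), for 0.2 s.
2. all small nuts are in the box, the sieve still in the guides with the wheel nuts in it (z of sieve in the frame of box between 0.067 and 0.073 m and y of sieve in the frame of box between -0.005 and 0.005 m and x of sieve in the frame of box between -0.039 and 0.035 m and angle between sieve's own z axis and vertical below 0.05 rad and x of small_nut0 in the frame of box between -0.118 and 0.118 m and y of small_nut0 in the frame of box between -0.067 and 0.067 m and z of small_nut0 in the frame of box between -0.004 and 0.045 m and x of small_nut1 in the frame of box between -0.118 and 0.118 m and y of small_nut1 in the frame of box between -0.067 and 0.067 m and z of small_nut1 in the frame of box between -0.004 and 0.045 m and x of small_nut2 in the frame of box between -0.118 and 0.118 m and y of small_nut2 in the frame of box between -0.067 and 0.067 m and z of small_nut2 in the frame of box between -0.004 and 0.045 m and x of small_nut3 in the frame of box between -0.118 and 0.118 m and y of small_nut3 in the frame of box between -0.067 and 0.067 m and z of small_nut3 in the frame of box between -0.004 and 0.045 m and x of small_nut4 in the frame of box between -0.118 and 0.118 m and y of small_nut4 in the frame of box between -0.067 and 0.067 m and z of small_nut4 in the frame of box between -0.004 and 0.045 m and x of wheel_nut0 in the frame of sieve between -0.074 and 0.074 m and y of wheel_nut0 in the frame of sieve between -0.052 and 0.052 m and z of wheel_nut0 in the frame of sieve between -0.004 and 0.04 m and x of wheel_nut1 in the frame of sieve between -0.074 and 0.074 m and y of wheel_nut1 in the frame of sieve between -0.052 and 0.052 m and z of wheel_nut1 in the frame of sieve between -0.004 and 0.04 m and x of wheel_nut2 in the frame of sieve between -0.074 and 0.074 m and y of wheel_nut2 in the frame of sieve between -0.052 and 0.052 m and z of wheel_nut2 in the frame of sieve between -0.004 and 0.04 m), for 0.2 s.
3. the sieve is pressed against the stop's bumpers with more than 4 N for 0.2 s (z of sieve in the frame of box between 0.067 and 0.073 m and y of sieve in the frame of box between -0.005 and 0.005 m and x of sieve in the frame of box between -0.039 and 0.035 m and angle between sieve's own z axis and vertical below 0.05 rad and x of sieve in the frame of stop between -0.1005 and -0.0765 m and contact force between sieve and stop above 4 N), for 0.2 s.
At the end, for the whole second after the job is handed in: The sieve lies flat in the guides on the box's ledges (height within 3 mm, tilt under 3 degrees), its end at the stop's bumpers (not more than 23 mm from the stop plate), at rest and let go; all five small nuts lie in the box below and all three wheel nuts in the sieve (all of step 2 and x of sieve in the frame of stop between -0.1005 and -0.0765 m and linear speed of sieve below 0.02 m/s and contact force between the fingers and sieve below 0.1 N); the robot touches nothing.
It fails at once if the sieve is pressed or knocked against the stop with more than 20 N (contact force between sieve and stop above 20 N).
It fails at once if the sieve is pressed or knocked on the box with more than 40 N (contact force between sieve and box above 40 N).
It fails at once if the gripper pushes a nut (contact force between the fingers and small_nut0 above 0.5 N or contact force between the fingers and small_nut1 above 0.5 N or contact force between the fingers and small_nut2 above 0.5 N or contact force between the fingers and small_nut3 above 0.5 N or contact force between the fingers and small_nut4 above 0.5 N or contact force between the fingers and wheel_nut0 above 0.5 N or contact force between the fingers and wheel_nut1 above 0.5 N or contact force between the fingers and wheel_nut2 above 0.5 N).
It fails at once if a bystander is moved by more than 20 mm (distance of any of spray_can, tape_roll, sanding_block from where it was at the start of the episode above 0.02 m).
It also fails if it takes over 72 s, if anything falls off the work surface, if the arm or the gripper's body presses on something with over 40 N, if the wrist force passes 120 N, or if a joint passes its speed limit or range.

### The arm

A 6-joint arm with a two-finger parallel gripper is mounted at the origin on the work surface. World frame = base frame: x ahead of the robot, y to its left, z up, the work surface at z = 0. Lengths are in mm, angles in degrees, forces in N, time in s.
With the tool pointing down it reaches from about 300 to 850 mm from the base axis. Payload 4.2 kg.
Tool frame: the origin (TCP) lies midway between the tips of the shut fingers; the grasp point (between the pads) lies 19 mm behind it; z points along the fingers, y is the line along which they close (so a half turn about z gives the same grasp; the last joint's range is limited). The gripper opens to 91 mm and grips with 3 to 60 N. Pads are 32 mm wide; open, the fingers measure 118 mm over their backs; the gripper's body (76 mm by 178 mm) begins 60 mm behind the grasp point.
Start: joints at [71.276, 18.312, 89.639, -0, 72.044, -1.146], TCP at [173.658, 548.166, 213.976] pointing down, gripper open.
Joint ranges: [-177.97, 177.97], [-48.28, 115.42], [12.27, 149.76], [-77.06, 257.06], [2.81, 150.46], [-146.56, 146.56]. Speed limits (degrees/s): [147.25, 147.25, 180, 180, 180, 180].

### API

Orientations are given as [roll, pitch, yaw] about the fixed x, y, z axes, in that order (R = Rz(yaw) Ry(pitch) Rx(roll)).
In Python, from workcell import state, grab_frame, camera_model, job_done gives the robot as it stands.
- The arm moves only by the shell command python3 -m pendant 'ROWS' [OPENING] [FORCE]. ROWS is a JSON list of rows, 1 to 8 of them, each written [[dx, dy, dz], [rx, ry, rz]]: dx, dy, dz in mm, then a rotation vector rx, ry, rz in degrees; each row shifts and turns the commanded pose from where the row before left it, along the tool's axes as they then stand; what a row does not reach is not made up. A row lasts 1/10 s, in which the tool goes at most 50 mm and 8.59 degrees, less where a joint would pass 70% of its speed; a pose out of reach is approached as far as the arm can. OPENING is the finger opening in mm, set as the command begins (- or left out keeps the last). The fingers move at their own pace and stop on an object; FORCE is the grip in N (left out, the last holds). Time passes only in rows, so rows that do not move let the fingers close. It prints the time, the measured TCP pose, the force, the opening and the grip force at its end. Input that does not fit is refused with a message, and nothing moves.
- state(): the state, without advancing time (a new reading comes with each control period).
- grab_frame(name): name is "side" or "top" or "wrist"; returns the picture (384x512x3 uint8, blue, green, red); there is no depth.
- camera_model(name): a dict with "fx", "fy", "cx", "cy" (pixels), "D" ([k1, k2, p1, p2, k3] as OpenCV has them; the pictures are not rectified), "T" (4x4, takes a point from camera to world coordinates). Camera axes: x right, y up, looking along -z (the intrinsics and any distortion apply to the point x, -y, -z); pixel columns grow to the right and rows downward; lengths in mm; the calibration is good to about 2 mm. A picture is of the moment at which its call begins: read the wrist's pose just before it. camera_model takes no time and is no camera call; for the wrist camera it gives the pose at the moment of the call.
- job_done(): hands the job in; it is judged then, once.
The state is a dict: "time_s": time; "qpos": joint angles; "qvel": joint speeds; "effort": joint torques, N m; "ee_pos": TCP position; "ee_rot": TCP orientation; "force": force on the tool from outside, world axes, zero at the start; "torque": the same for the moment, N m; "gripper_width": finger opening in mm; "gripper_force": force on a finger pad.
Only numpy, scipy, OpenCV 4.12 (cv2) and the standard library are available. Lean on these libraries where they do the work, as an engineer would, in place of code of your own. Each camera call takes 0.05 s, during which the arm holds its last target. There are 200 camera calls.

## Working session

There is one attempt and no reset: what is moved stays moved. The work goes in short steps, Python scripts to look and compute and a shell command to move; the robot and the scene stay as the last step left them, time stands still between calls to the robot, and variables do not carry over. Pictures are saved under pics/ and viewed, at most 10 in all, crops included, and the job is handed in when it is done.

```bash
mkdir -p pics
cat > h.py <<'E'
import numpy as np, cv2, json
from workcell import state, grab_frame, camera_model
def ray(cam,px):
    m=cam; K=np.array([[m["fx"],0,m["cx"]],[0,m["fy"],m["cy"]],[0,0,1.]])
    u=cv2.undistortPoints(np.array([[px]],float),K,np.array(m["D"],float))[0,0]
    T=np.array(m["T"]); d=T[:3,:3]@np.array([u[0],-u[1],-1.]); return T[:3,3],d
def at_z(cam,px,z):
    o,d=ray(cam,px); return o+d*(z-o[2])/d[2]
def proj(m,P):
    K=np.array([[m["fx"],0,m["cx"]],[0,m["fy"],m["cy"]],[0,0,1.]]); T=np.array(m["T"])
    p=(np.atleast_2d(P)-T[:3,3])@T[:3,:3]*[1,-1,-1]
    return cv2.projectPoints(p.astype(float),np.zeros(3),np.zeros(3),K,np.array(m["D"],float))[0][:,0]
E
python3 - <<'E'
from h import *
for n in("top","side"):
    im=grab_frame(n); cv2.imwrite(f"pics/{n}0.png",im); cv2.imwrite(f"pics/{n}0x.png",cv2.resize(im,(800,600),interpolation=cv2.INTER_CUBIC))
    print(n,np.round(camera_model(n)["T"],2).tolist(),camera_model(n)["fx"])
s=state();print(s["ee_rot"],s["force"],s["time_s"])
E
```

```text
top [[0.01, 0.98, -0.18, 362.7], [-1.0, 0.02, 0.02, 8.4], [0.02, 0.18, 0.98, 1277.1], [0.0, 0.0, 0.0, 1.0]] 460.11567194684045
side [[0.94, 0.19, -0.29, 278.51], [-0.34, 0.54, -0.77, -789.22], [0.0, 0.82, 0.57, 683.1], [0.0, 0.0, 0.0, 1.0]] 448.20214066333256
[-1.79911260e+02 -1.93958021e-03  1.62418973e+02] [-0.70774912  0.13641802 -0.28416604] 0.1
```

View pics/top0x.png

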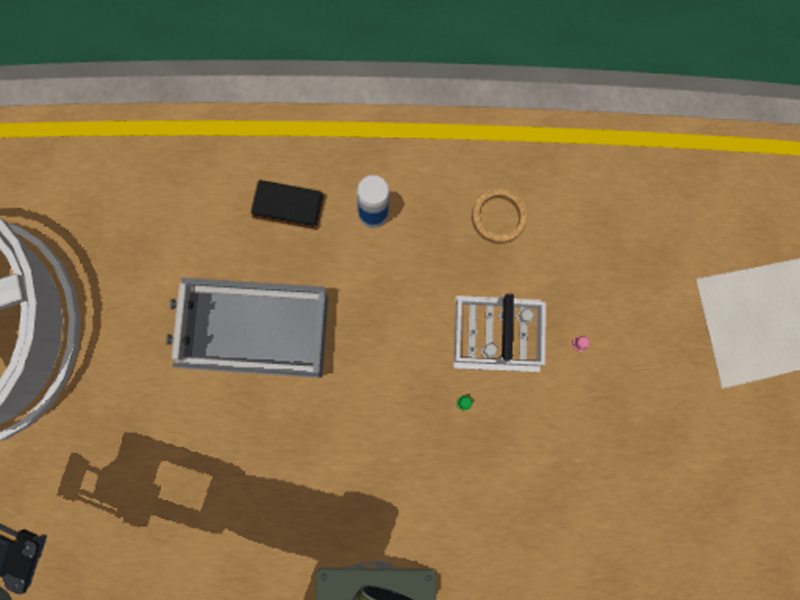

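View pics/side0x.png

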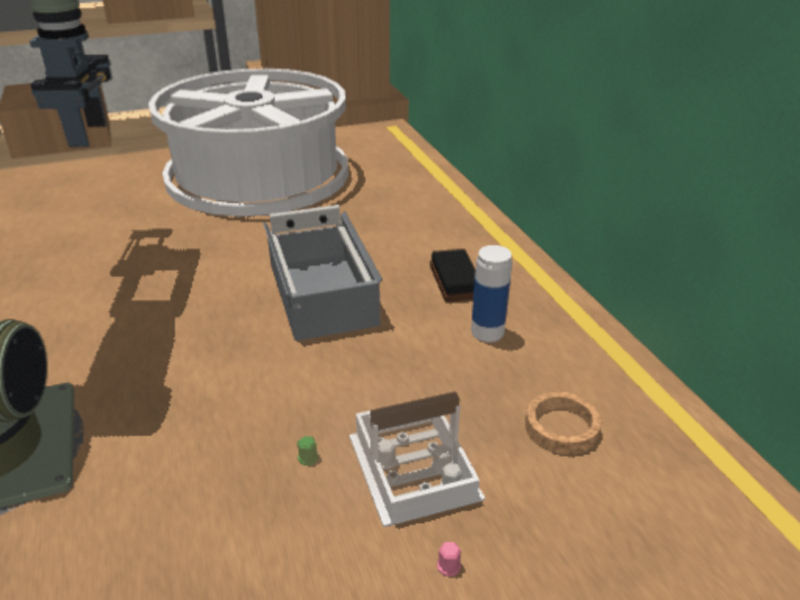

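The top view shows the box at about (250,327) with its stop at the left end (178,325). The sieve is at (500,333), its handle running vertically at (507,327). The look-alikes are at (465,402) and (582,343).

Run:
```python
import cv2,numpy as np
t=cv2.imread("pics/top0.png"); s=cv2.imread("pics/side0.png")
def c(im,x,y,w,h,k): return cv2.resize(im[y:y+h,x:x+w],None,fx=k,fy=k,interpolation=cv2.INTER_CUBIC)
a=c(t,284,182,72,60,5.5) ; b=c(t,102,172,116,74,3.4)
d=c(s,218,245,96,92,4); e=c(s,165,125,85,95,3)
out=np.zeros((600,800,3),np.uint8)
for im,x,y in((a,0,0),(b,400,0),(d,0,332),(e,400,310)):
    im=im[:600-y,:800-x]; out[y:y+im.shape[0],x:x+im.shape[1]]=im
cv2.imwrite("pics/crops.png",out)
```

```text
(no output)
```

View pics/crops.png

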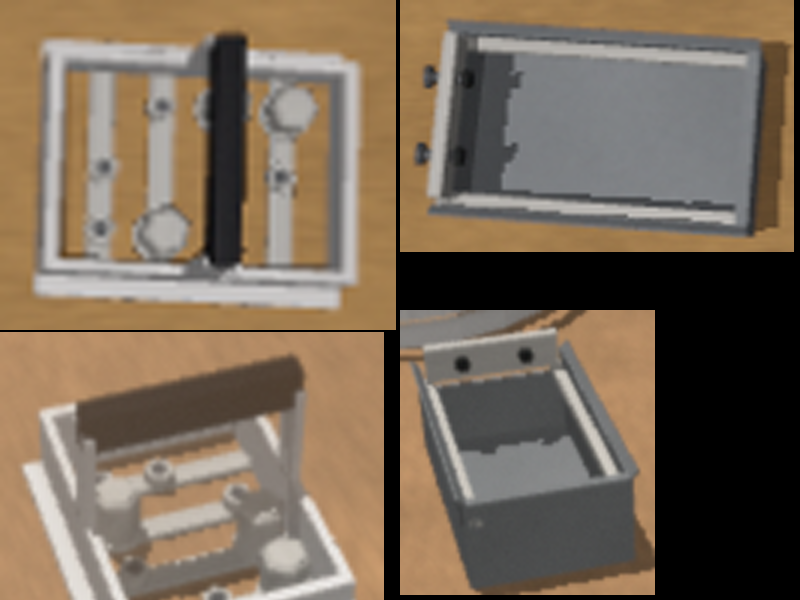

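The crops show the sieve's rim corners at crop pixels (45,42), (358,60), (355,282) and (37,275), and the handle's ends at (230,38) and (225,265). The box lip corners are at (450,22), (762,40), (752,235) and (430,208), and the stop plate is at the left end.

```bash
cat > m.py <<'E'
from h import *
m=camera_model("top")
q=lambda x,y,ox,oy,k:((x+.5)/k-.5+ox,(y+.5)/k-.5+oy)
print("sieve rim z40")
R=[at_z(m,q(x,y,284,182,5.5),40) for x,y in((45,42),(358,60),(355,282),(37,275))]
B=[at_z(m,q(x,y,284,182,5.5),110) for x,y in((232,36),(227,266))]
for p in R+B: print(p.round(1))
print("c",np.mean(R,0).round(1),np.mean(B,0).round(1))
L=[at_z(m,q(x-400,y,102,172,3.4),91) for x,y in((450,22),(762,40),(752,235),(430,208))]
print("box");[print(p.round(1)) for p in L]; print(np.mean(L,0).round(1))
a=lambda v:np.degrees(np.arctan2(v[1],v[0])).round(2)
print("sieve ang",a(R[0]-R[1]),a(R[3]-R[2]),a(B[0]-B[1])+90, "box",a(L[0]-L[1]),a(L[3]-L[2]),a(L[1]-L[2])+90)
E
python3 m.py
```

```text
sieve rim z40
[ 576.7 -133.3   40. ]
[ 570.2 -291.4   40. ]
[ 458.8 -287.5   40. ]
[ 460.7 -129.2   40. ]
[ 569.  -214.1  110. ]
[ 460.3 -210.3  110. ]
c [ 516.6 -210.3   40. ] [ 514.6 -212.2  110. ]
box
[589.5 336.4  91. ]
[579.5  92.2  91. ]
[429.7  95.6  91. ]
[444.6 343.3  91. ]
[510.8 216.9  91. ]
sieve ang 87.65 89.33 88.0 box 87.65 86.54 88.69
```

```bash
python3 -m pendant '[[[0,0,-30],[0,0,-7.8]],[[0,0,-30],[0,0,-7.8]],[[-30,-20,-20],[0,0,0]],[[-35,-32,0],[0,0,0]],[[-35,-32,0],[0,0,0]],[[-35,-32,0],[0,0,0]],[[-35,-32,0],[0,0,0]],[[-35,-32,0],[0,0,0]]]' 60; python3 -m pendant '[[[-35,-32,0],[0,0,0]],[[-35,-32,0],[0,0,0]],[[-35,-32,0],[0,0,0]],[[-30,-32,0],[0,0,0]],[[-12,-10,0],[0,0,0]],[[0,0,0],[0,0,0]],[[0,0,0],[0,0,0]],[[0,0,0],[0,0,0]]]'
python3 - <<'E'
from h import *
import pickle
m=camera_model("wrist"); im=grab_frame("wrist"); cv2.imwrite("pics/w1.png",im);cv2.imwrite("pics/w1x.png",cv2.resize(im,(800,600),interpolation=cv2.INTER_CUBIC))
pickle.dump(m,open("w1.pkl","wb")); print(state()["ee_pos"],state()["ee_rot"],state()["time_s"])
E
```

```text
time_s: 0.9
ee_pos: [373.2, 359.5, 293.7]
ee_rot: [-180.0, -0.0, 178.0]
force: [0.1, 0.4, -0.7]
gripper_width: 59.5
gripper_force: 0.0
time_s: 1.7
ee_pos: [513.4, 219.5, 294.0]
ee_rot: [180.0, -0.0, 178.1]
force: [0.4, 0.5, 0.2]
gripper_width: 60.4
gripper_force: 0.0
[513.39160632 219.49649169 294.10146145] [ 1.79971313e+02 -1.43379783e-02  1.78142732e+02] 1.75
```

View pics/w1x.png

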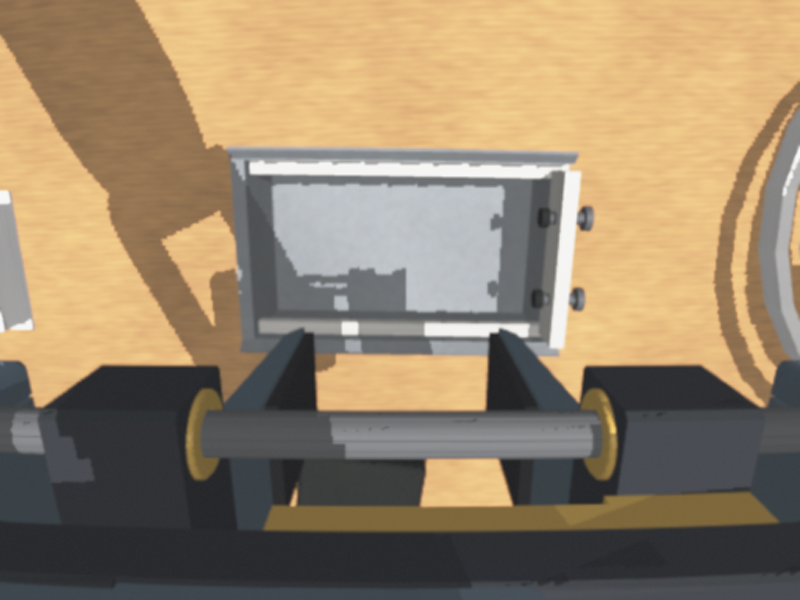

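The wrist view shows the box lips running from (232,149) to (577,154) at the top and (243,352) to (558,354) at the bottom. The −x wall is at the left, and the inner top edge of the stop plate runs from (563,172) to (551,346).

```bash
cat > m2.py <<'E'
from h import *
import pickle
m=pickle.load(open("w1.pkl","rb")); print(np.round(m["T"],3).tolist())
q=lambda p:((p[0]+.5)/1.5625-.5,(p[1]+.5)/1.5625-.5)
for n,z,ps in (("lip",91,((232,149),(577,154),(558,354),(243,352))),("wall",84,((232,160),(243,345),(246,160),(252,340))),("stop",106,((566,172),(551,346),(580,172),(566,346))),("ledge in",70,((250,174),(548,179),(530,324),(258,320)))):
    print(n,[at_z(m,q(p),z)[:2].round(1).tolist() for p in ps])
E
python3 m2.py
```

```text
[[0.032, -0.964, -0.264, 437.133], [0.999, 0.031, 0.009, 221.565], [-0.0, -0.264, 0.964, 465.753], [0.0, 0.0, 0.0, 1.0]]
lip [[428.1, 104.2], [439.1, 344.2], [587.6, 337.4], [578.2, 95.6]]
wall [[435.5, 101.2], [575.1, 93.9], [435.9, 111.3], [571.2, 101.5]]
stop [[450.7, 332.3], [575.1, 327.2], [450.9, 341.9], [575.5, 338.4]]
ledge in [[446.1, 109.2], [456.9, 330.1], [569.7, 320.1], [559.4, 103.8]]
```

```bash
python3 -m pendant '[[[-2,-43,0],[0,0,0]],[[-2,-43,0],[0,0,0]],[[-2,-43,0],[0,0,0]],[[-2,-43,0],[0,0,0]],[[-2,-43,0],[0,0,0]],[[-2,-43,0],[0,0,0]],[[-2,-43,0],[0,0,0]],[[-2,-43,0],[0,0,0]]]' 50; python3 -m pendant '[[[0,-43,0],[0,0,0]],[[0,-43,0],[0,0,0]],[[0,0,0],[0,0,0]],[[0,0,0],[0,0,0]],[[0,0,0],[0,0,0]]]'
python3 - <<'E'
from h import *
import pickle
m=camera_model("wrist"); im=grab_frame("wrist"); cv2.imwrite("pics/w2.png",im);cv2.imwrite("pics/w2x.png",cv2.resize(im[70:310,120:440],(800,600),interpolation=cv2.INTER_CUBIC))
pickle.dump(m,open("w2.pkl","wb")); print(state()["ee_pos"],state()["ee_rot"],state()["time_s"])
E
```

```text
time_s: 2.55
ee_pos: [518.3, -126.4, 294.4]
ee_rot: [180.0, 0.0, 178.1]
force: [0.2, 0.3, -0.2]
gripper_width: 49.9
gripper_force: 0.0
time_s: 3.05
ee_pos: [515.7, -210.5, 294.1]
ee_rot: [180.0, 0.0, 178.1]
force: [0.2, -0.6, 0.5]
gripper_width: 50.1
gripper_force: 0.0
[ 515.80129883 -210.34013799  294.13748609] [1.79968646e+02 1.50466556e-02 1.78150423e+02] 3.1
```

View pics/w2x.png

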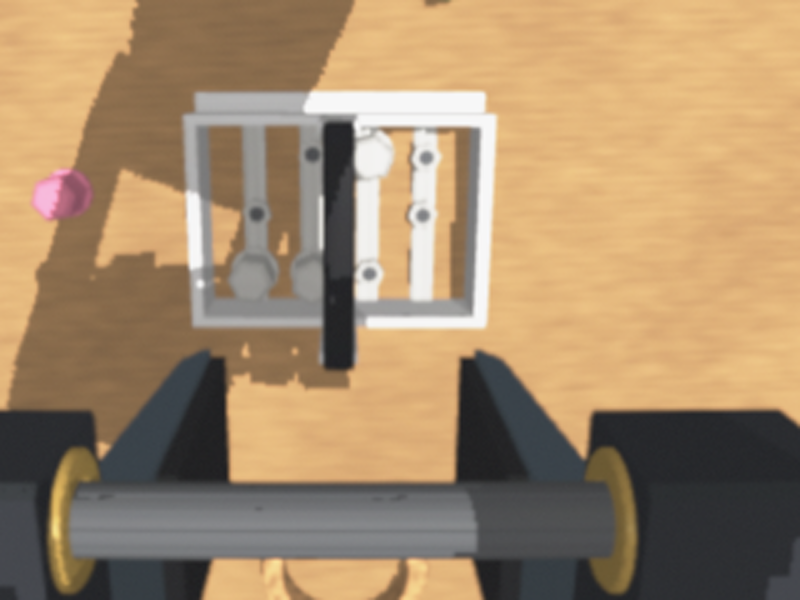

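The handle runs from (339,122) to (338,368) and the rim corners are at (184,115), (496,115), (487,327) and (194,327). All eight nuts are visible.

Run:
```python
from h import *
import pickle
m=pickle.load(open("w2.pkl","rb"))
q=lambda p:((p[0]+.5)/2.5-.5+120,(p[1]+.5)/2.5-.5+70)
for z,ps in ((110,((339,122),(338,368))),(40,((184,115),(496,115),(487,327),(194,327)))):
    r=np.array([at_z(m,q(p),z)[:2] for p in ps]); print(r.round(1).tolist(),r.mean(0).round(1),np.degrees(np.arctan2(*(r[1]-r[0])[::-1])))
```

```text
[[458.8, -210.2], [567.2, -214.2]] [ 513.  -212.2] -2.1253970760784635
[[456.5, -287.7], [461.5, -132.2], [571.9, -135.4], [566.9, -291.1]] [ 514.2 -211.6] 88.15969968347069
```

```bash
python3 -m pendant '[[[2,-2,30],[0,0,0]],[[0,0,40],[0,0,0]],[[0,0,40],[0,0,0]],[[0,0,40],[0,0,0]],[[0,0,35],[0,0,0]],[[0,0,20],[0,0,0]],[[0,0,10],[0,0,0]],[[0,0,0],[0,0,0]]]'; python3 -m pendant '[[[0,0,0],[0,0,0]],[[0,0,0],[0,0,0]],[[0,0,0],[0,0,0]],[[0,0,0],[0,0,0]],[[0,0,0],[0,0,0]],[[0,0,0],[0,0,0]]]' 5 25;  python3 -m pendant '[[[0,0,0],[0,0,0]],[[0,0,0],[0,0,0]],[[0,0,0],[0,0,0]]]' 5 60
```

```text
time_s: 3.9
ee_pos: [513.3, -212.7, 78.1]
ee_rot: [179.9, -0.1, 178.1]
force: [-0.6, -0.5, -0.4]
gripper_width: 49.7
gripper_force: 0.0
time_s: 4.5
ee_pos: [513.8, -213.7, 79.5]
ee_rot: [180.0, 0.0, 178.0]
force: [-1.1, 3.1, 3.8]
gripper_width: 14.3
gripper_force: 25.0
time_s: 4.8
ee_pos: [513.8, -213.7, 79.5]
ee_rot: [180.0, 0.0, 178.0]
force: [-1.0, 3.9, 5.1]
gripper_width: 13.5
gripper_force: 60.0
```

```bash
python3 -m pendant '[[[0,0,-1],[0,0,0]],[[0,0,-3],[0,0,0]],[[0,0,-6],[0,0,0]],[[0,0,-9],[0,0,0]],[[0,0,-12],[0,0,0]],[[0,0,-15],[0,0,0]],[[0,0,-15],[0,0,0]],[[0,0,-15],[0,0,0]]]'; python3 -m pendant '[[[0,0,-13],[0,0,0]],[[0,0,-10],[0,0,0]],[[0,0,-7],[0,0,0]],[[0,0,-5],[0,0,0]],[[0,0,-3],[0,0,0]],[[0,0,-1],[0,0,0]],[[0,0,0],[0,0,0]],[[0,0,0],[0,0,0]]]'; python3 -c "
from h import *
s=state();print(s['torque'])
im=grab_frame('side');cv2.imwrite('pics/lift.png',im);"
```

```text
time_s: 5.6
ee_pos: [513.6, -214.2, 156.5]
ee_rot: [-180.0, 0.0, 178.0]
force: [-0.5, 1.0, -5.4]
gripper_width: 13.6
gripper_force: 60.0
time_s: 6.4
ee_pos: [513.3, -213.9, 193.4]
ee_rot: [180.0, -0.1, 178.0]
force: [0.0, 0.0, -4.7]
gripper_width: 13.6
gripper_force: 60.0
[ 0.00945043  0.05350869 -0.01230652]
```

```bash
python3 -m pendant '[[[0,3,0],[0,0,0]],[[1,7,0],[0,0,0]],[[1,12,0],[0,0,0]],[[1,17,0],[0,0,0]],[[1,22,0],[0,0,0.1]],[[1,26,0],[0,0,0.1]],[[1,28,0],[0,0,0.1]],[[1,28,0],[0,0,0.1]]]';python3 -m pendant '[[[1,28,0],[0,0,0]],[[1,28,0],[0,0,0]],[[1,28,0],[0,0,0]],[[1,28,0],[0,0,0]],[[1,28,0],[0,0,0]],[[1,28,0],[0,0,0]],[[1,28,0],[0,0,0]],[[1,28,0],[0,0,0]]]';python3 -m pendant '[[[1,24,0],[0,0,0]],[[1,16,0],[0,0,0]],[[1,9,0],[0,0,0]],[[1,4,0],[0,0,0]],[[0,2,0],[0,0,0]],[[0,0,0],[0,0,0]],[[0,0,0],[0,0,0]],[[0,0,0],[0,0,0]]]'
python3 - <<'E'
from h import *
import pickle
print(state()["ee_pos"],state()["ee_rot"],state()["force"])
m=camera_model("wrist"); im=grab_frame("wrist"); cv2.imwrite("pics/w3.png",im);cv2.imwrite("pics/w3x.png",cv2.resize(im[60:300,120:440],(800,600),interpolation=cv2.INTER_CUBIC))
pickle.dump(m,open("w3.pkl","wb")); cv2.imwrite("pics/side3.png",grab_frame("side"))
cv2.imwrite("pics/top3.png",grab_frame("top"))
E
```

```text
time_s: 7.25
ee_pos: [511.3, -68.4, 194.1]
ee_rot: [180.0, 0.0, 177.6]
force: [-0.0, -0.2, -5.1]
gripper_width: 13.4
gripper_force: 60.0
time_s: 8.05
ee_pos: [512.0, 155.7, 194.1]
ee_rot: [180.0, -0.0, 177.7]
force: [0.8, 0.4, -4.7]
gripper_width: 13.7
gripper_force: 60.0
time_s: 8.85
ee_pos: [511.5, 207.7, 194.0]
ee_rot: [-180.0, -0.0, 177.6]
force: [0.1, -0.0, -5.1]
gripper_width: 13.8
gripper_force: 60.0
[511.45940611 207.70758239 193.97179487] [-1.79990943e+02 -4.32742103e-04  1.77568389e+02] [ 0.13066368 -0.02640456 -5.10110959]
```

View pics/w3x.png

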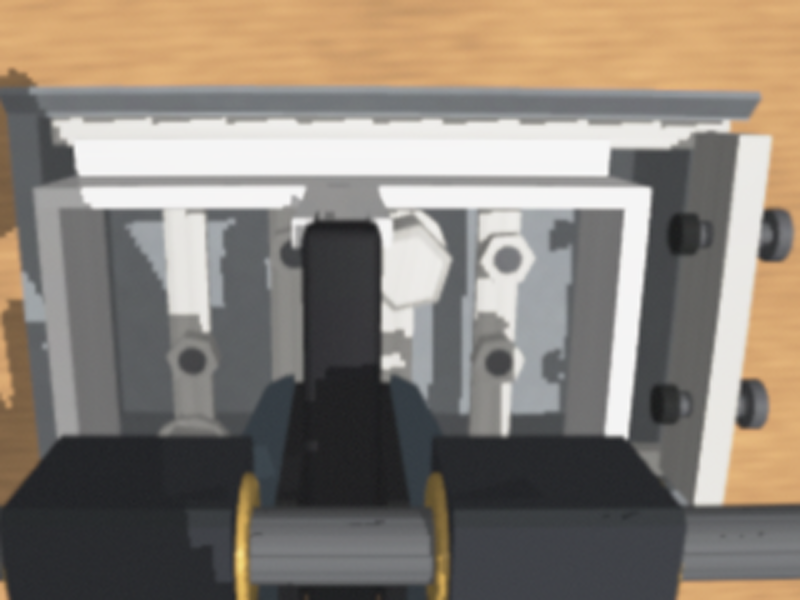

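The sieve hangs level above the box. The near runner edge runs from (75,140) to (610,148) and the lip's outer edge from (20,92) to (758,95).

Run:
```python
from h import *
import pickle
m=pickle.load(open("w3.pkl","rb"))
q=lambda p:((p[0]+.5)/2.5-.5+120,(p[1]+.5)/2.5-.5+60)
f=lambda p,z:at_z(m,q(p),z)[:2]
a=np.radians(87.6); U=np.array([np.cos(a),np.sin(a)]);V=np.array([-U[1],U[0]])
for n,z,ps in(("runner",119,((75,140),(340,141),(608,148))),("rim",155,((37,187),(340,185),(650,187))),("lip",91,((20,90),(400,89),(758,95))),("bar",225-0,((305,225),(380,225))),("ledge",70,((400,121),(720,124)))):
    for p in ps:
        w=f(p,z); print(n,w.round(1),"box xy",((w-[509,220])@U).round(1),((w-[509,220])@V).round(1))
```

```text
runner [443.  132.6] box xy -90.0 62.2
runner [446.9 209.4] box xy -13.2 61.6
runner [451.8 287.2] box xy 64.7 60.0
rim [453. 133.] box xy -89.3 52.3
rim [456.  209.2] box xy -13.1 52.5
rim [459.4 287. ] box xy 64.9 52.4
lip [427.4 107.8] box xy -115.5 76.9
lip [432.8 229. ] box xy 5.8 76.5
lip [438.3 344.4] box xy 121.3 75.8
bar [455.5 203.5] box xy -18.7 52.8
bar [456.  216.1] box xy -6.1 52.8
ledge [443.3 230.1] box xy 7.3 66.0
ledge [448.1 341.7] box xy 119.0 66.0
```

```bash
python3 -m pendant '[[[1,0,1],[0,0,0]],[[1,0,3],[0,0,0]],[[1,0,5],[0,0,0]],[[0,0,6],[0,0,0]],[[0,0,6],[0,0,0]],[[0,0,5],[0,0,0]],[[0,0,3],[0,0,0]],[[0,0,1],[0,0,0]]]';python3 -m pendant '[[[0,0,1],[0,0,0]],[[0,0,1],[0,0,0]],[[0,0,1],[0,0,0]],[[0,0,1],[0,0,0]],[[0,0,1],[0,0,0]],[[0,0,0],[0,0,0]]]'
```

```text
time_s: 9.8
ee_pos: [508.2, 208.5, 163.4]
ee_rot: [-180.0, -0.0, 177.6]
force: [-0.3, -0.1, -5.2]
gripper_width: 13.9
gripper_force: 60.0
time_s: 10.4
ee_pos: [508.3, 208.5, 158.8]
ee_rot: [-180.0, -0.0, 177.6]
force: [0.5, -0.6, -4.7]
gripper_width: 13.1
gripper_force: 60.0
```

```bash
python3 -m pendant '[[[0,0,1],[0,0,0]],[[0,0,1],[0,0,0]],[[0,0,1],[0,0,0]],[[0,0,1],[0,0,0]],[[0,0,1],[0,0,0]],[[0,0,1],[0,0,0]],[[0,0,1],[0,0,0]],[[0,0,0],[0,0,0]]]';python3 -m pendant '[[[0,0,0.5],[0,0,0]],[[0,0,0.5],[0,0,0]],[[0,0,0.5],[0,0,0]],[[0,0,0.5],[0,0,0]],[[0,0,0],[0,0,0]]]'
```

```text
time_s: 11.2
ee_pos: [508.3, 208.5, 151.8]
ee_rot: [-180.0, -0.0, 177.6]
force: [0.6, 0.1, -4.7]
gripper_width: 13.6
gripper_force: 60.0
time_s: 11.7
ee_pos: [508.3, 208.5, 149.9]
ee_rot: [-180.0, -0.0, 177.6]
force: [-0.2, 0.8, -6.0]
gripper_width: 13.8
gripper_force: 60.0
```

```bash
python3 -m pendant '[[[0,0,0.5],[0,0,0]],[[0,0,0.5],[0,0,0]],[[0,0,0],[0,0,0]],[[0,0,0],[0,0,0]]]';python3 -m pendant '[[[0,0,0.5],[0,0,0]],[[0,0,0],[0,0,0]],[[0,0,0],[0,0,0]]]'
```

```text
time_s: 12.1
ee_pos: [508.6, 208.6, 149.5]
ee_rot: [180.0, 0.0, 177.6]
force: [-1.3, -1.3, 0.9]
gripper_width: 13.6
gripper_force: 60.0
time_s: 12.4
ee_pos: [508.6, 208.6, 149.5]
ee_rot: [180.0, 0.1, 177.6]
force: [-2.5, -1.5, 5.8]
gripper_width: 14.1
gripper_force: 60.0
```

```bash
python3 -m pendant '[[[0,-16,0],[0,0,0]],[[0,16,0],[0,0,0]],[[0,16,0],[0,0,0]],[[0,-16,0],[0,0,0]],[[0,-16,0],[0,0,0]],[[0,16,0],[0,0,0]],[[0,16,0],[0,0,0]],[[0,-16,0],[0,0,0]]]'
python3 - <<'E'
from h import *
print(state()["ee_pos"],state()["ee_rot"],state()["force"])
im=grab_frame("wrist"); cv2.imwrite("pics/w4.png",im)
s=grab_frame("side"); a=cv2.resize(im[60:300,120:440],(480,360),interpolation=cv2.INTER_CUBIC); b=cv2.resize(s[110:230,150:260],(320,349),interpolation=cv2.INTER_CUBIC)
o=np.zeros((360,800,3),np.uint8); o[:,:480]=a; o[:349,480:]=b; cv2.imwrite("pics/s4.png",o)
E
```

```text
time_s: 13.2
ee_pos: [509.2, 212.9, 149.5]
ee_rot: [179.7, 0.1, 177.7]
force: [-0.8, 3.5, 5.3]
gripper_width: 13.5
gripper_force: 60.0
[509.19641298 212.93925372 149.53922102] [1.79694460e+02 1.07950421e-01 1.77722270e+02] [-0.79900493  3.51186199  5.33860552]
```

View pics/s4.png

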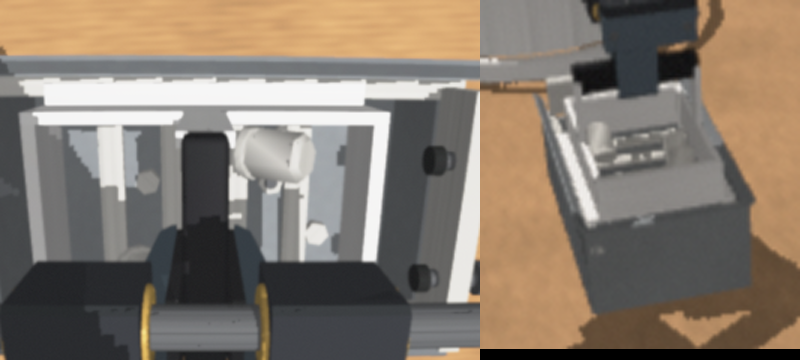

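About four small nuts have dropped, one possibly remains, and one wheel nut is lying on its side. I'll shake more.

```bash
for i in 1 2; do python3 -m pendant '[[[0,-16,0],[0,0,0]],[[0,16,0],[0,0,0]],[[0,16,0],[0,0,0]],[[0,-16,0],[0,0,0]],[[0,-16,0],[0,0,0]],[[0,16,0],[0,0,0]],[[0,16,0],[0,0,0]],[[0,-16,0],[0,0,0]]]';done;python3 -m pendant '[[[0,0,0],[0,0,0]],[[0,0,0],[0,0,0]],[[0,0,0],[0,0,0]]]'
python3 - <<'E'
from h import *
im=grab_frame("wrist"); cv2.imwrite("pics/w5.png",im)
s=grab_frame("side");t=grab_frame("top")
cv2.imwrite("pics/side5.png",s);cv2.imwrite("pics/top5.png",t)
a=cv2.resize(im[60:260,120:420],(480,320),interpolation=cv2.INTER_CUBIC); b=cv2.resize(s[110:230,150:260],(320,349),interpolation=cv2.INTER_CUBIC); c=cv2.resize(t[165:255,95:225],(360,249),interpolation=cv2.INTER_CUBIC)
o=np.zeros((600,800,3),np.uint8); o[:320,:480]=a; o[:349,480:]=b; o[350:599,:360]=c;cv2.imwrite("pics/s5.png",o)
E
```

```text
time_s: 14.1
ee_pos: [509.2, 212.9, 149.5]
ee_rot: [179.7, 0.1, 177.7]
force: [-0.6, 1.8, 6.4]
gripper_width: 13.9
gripper_force: 60.0
time_s: 14.9
ee_pos: [509.2, 212.9, 149.5]
ee_rot: [179.7, 0.1, 177.7]
force: [-1.7, 1.0, 6.5]
gripper_width: 13.9
gripper_force: 60.0
time_s: 15.2
ee_pos: [509.0, 209.0, 149.5]
ee_rot: [180.0, 0.1, 177.7]
force: [-1.7, -1.8, 7.5]
gripper_width: 13.7
gripper_force: 60.0
```

View pics/s5.png

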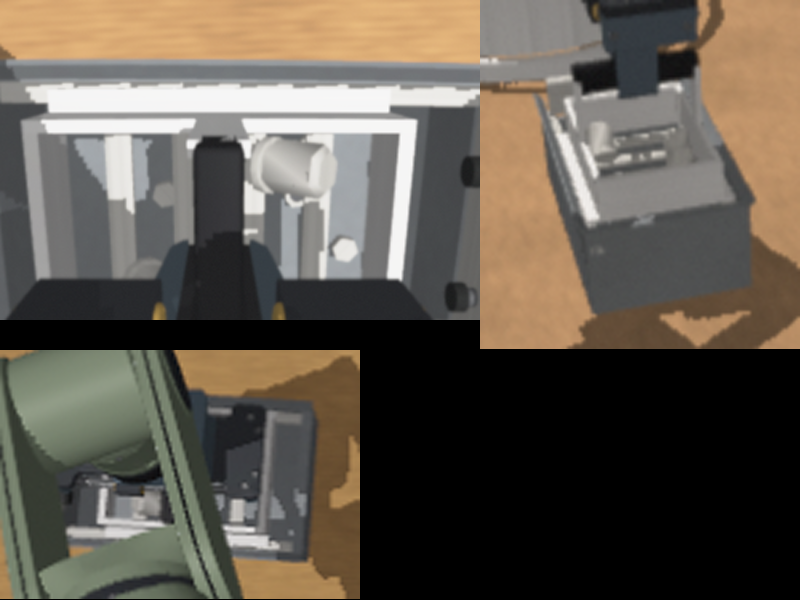

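Two small nuts lie in the box at (165,192) and (345,248), and a third may be under the tipped wheel nut at (292,200). The gripper hides the rest. I'll shake more, then let go and look.

```bash
for i in 1 2 3; do python3 -m pendant '[[[0,-17,0],[0,0,0]],[[0,17,0],[0,0,0]],[[0,17,0],[0,0,0]],[[0,-17,0],[0,0,0]],[[0,-17,0],[0,0,0]],[[0,17,0],[0,0,0]],[[0,17,0],[0,0,0]],[[0,-17,0],[0,0,0]]]' | grep force:;done
python3 -m pendant '[[[0,0,0],[0,0,0]],[[0,0,-0.4],[0,0,0]],[[0,0,-0.4],[0,0,0]],[[0,0,0],[0,0,0]],[[0,0,0],[0,0,0]]]' - 10
python3 -m pendant '[[[0,0,0],[0,0,0]],[[0,0,0],[0,0,0]],[[0,0,0],[0,0,0]],[[0,0,0],[0,0,0]],[[0,0,-10],[0,0,0]],[[0,0,-30],[0,0,0]],[[0,0,-40],[0,0,0]],[[0,0,-40],[0,0,0]]]' 50
python3 -m pendant '[[[0,0,-20],[0,0,0]],[[0,0,0],[0,0,0]],[[0,0,0],[0,0,0]]]'
python3 - <<'E'
from h import *
import pickle
im=grab_frame("wrist"); cv2.imwrite("pics/w6.png",im); pickle.dump(camera_model("wrist"),open("w6.pkl","wb"))
cv2.imwrite("pics/s6.png",cv2.resize(im[80:260,140:380],(800,600),interpolation=cv2.INTER_CUBIC)); print(state()["ee_pos"])
E
```

```text
force: [-1.6, 2.5, 6.5]
gripper_force: 60.0
force: [-1.3, 3.7, 5.7]
gripper_force: 60.0
force: [-1.3, 3.5, 6.5]
gripper_force: 60.0
time_s: 18.25
ee_pos: [509.0, 209.3, 149.5]
ee_rot: [179.9, 0.1, 177.6]
force: [0.0, 0.4, 3.9]
gripper_width: 14.1
gripper_force: 10.0
time_s: 19.05
ee_pos: [508.1, 208.4, 271.1]
ee_rot: [-180.0, -0.0, 177.6]
force: [0.3, 0.3, 0.0]
gripper_width: 49.6
gripper_force: 0.0
time_s: 19.35
ee_pos: [508.1, 208.4, 289.2]
ee_rot: [180.0, 0.0, 177.6]
force: [-0.2, -0.1, -0.0]
gripper_width: 49.8
gripper_force: 0.0
[507.67457903 208.23439522 288.16569906]
```

View pics/s6.png

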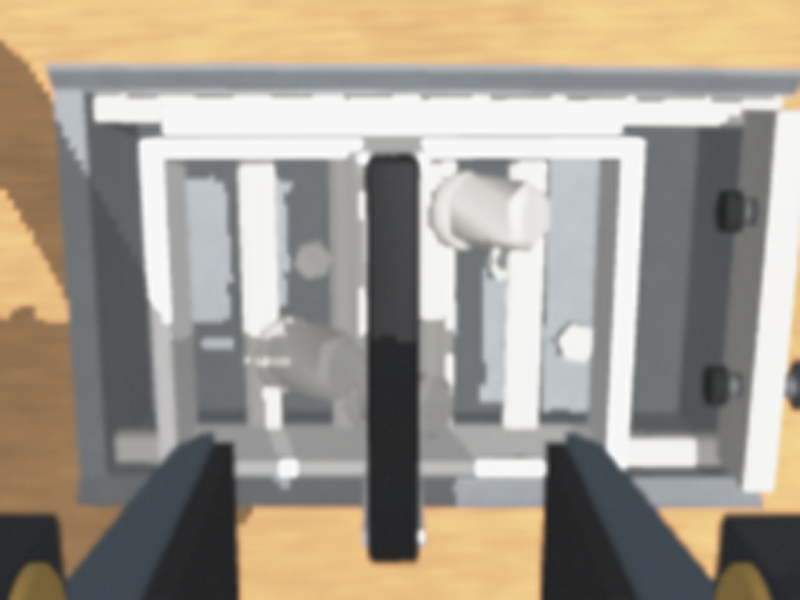

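Wheel nuts lie at (490,210) and (315,355), and a third is partly hidden near (430,395). Small nuts at (313,260) and (575,343) look to be down in the box. I'll compute the bumper position and which heights fit the visible small nuts.

Run:
```python
from h import *
import pickle
m=pickle.load(open("w6.pkl","rb")); k=10/3
q=lambda p:((p[0]+.5)/k-.5+140,(p[1]+.5)/k-.5+80)
a=np.radians(87.6); U=np.array([np.cos(a),np.sin(a)]);V=np.array([-U[1],U[0]])
def b(n,z,*ps):
    for p in ps:
        w=at_z(m,q(p),z)[:2]-[509,220]; print(n,z,(w@U).round(1),(w@V).round(1))
b("rim R",110,(645,140),(630,467)); b("rim L",110,(140,140),(162,467))
b("bumper",91,(716,212),(703,385)); b("plateface top",106,(757,112),(742,490))
b("lip",91,(48,70),(800,76))
for p in((313,260),(575,343),(498,262),(425,400),(360,400)):
    b("nut",12,p); b("nut",82,p)
```

```text
rim R 110 66.4 55.6
rim R 110 67.8 -51.5
rim L 110 -89.6 55.4
rim L 110 -88.2 -51.8
bumper 91 95.7 31.1
bumper 91 95.7 -28.5
plateface top 106 102.0 64.2
plateface top 106 107.6 -61.4
lip 91 -122.5 76.6
lip 91 120.1 75.3
nut 12 -43.5 1.3
nut 82 -38.6 13.1
nut 12 64.1 -33.1
nut 82 52.2 -15.9
nut 12 31.4 0.6
nut 82 24.6 12.5
nut 12 2.4 -57.7
nut 82 0.1 -36.7
nut 12 -24.8 -57.8
nut 82 -22.8 -36.7
```

```bash
python3 -m pendant '[[[0,0,30],[0,0,0]],[[0,0,40],[0,0,0]],[[0,0,35],[0,0,0]],[[0,0,20],[0,0,0]],[[0,0,10],[0,0,0]],[[0,0,4.5],[0,0,0]],[[0,0,0],[0,0,0]],[[0,0,0],[0,0,0]]]'; python3 -m pendant '[[[0,0,0],[0,0,0]],[[0,0,0],[0,0,0]],[[0,0,0],[0,0,0]],[[0,0,0],[0,0,0]],[[0,0,0],[0,0,0]],[[0,0,0],[0,0,0]]]' 5 30;python3 -m pendant '[[[0,0,0.5],[0,0,0]],[[0,0,0.3],[0,0,0]],[[0,0,0],[0,0,0]]]' - 60
```

```text
time_s: 20.2
ee_pos: [509.0, 208.8, 150.7]
ee_rot: [180.0, 0.1, 177.6]
force: [-0.2, 0.3, -0.5]
gripper_width: 50.1
gripper_force: 0.0
time_s: 20.8
ee_pos: [508.4, 208.6, 149.9]
ee_rot: [180.0, 0.0, 177.6]
force: [0.4, -0.2, 0.7]
gripper_width: 13.9
gripper_force: 30.0
time_s: 21.1
ee_pos: [508.4, 208.6, 149.9]
ee_rot: [180.0, 0.0, 177.6]
force: [-1.8, 0.3, 6.0]
gripper_width: 14.0
gripper_force: 60.0
```

```bash
for i in 1 2 3 4; do python3 -m pendant '[[[0,-18,0],[0,0,0]],[[0,20,0],[0,0,0]],[[0,20,0],[0,0,0]],[[0,-20,0],[0,0,0]],[[0,-20,0],[0,0,0]],[[0,20,0],[0,0,0]],[[0,20,0],[0,0,0]],[[0,-22,0],[0,0,0]]]' | grep force:;done
python3 -m pendant '[[[0,0,0],[0,0,0]],[[0,0,-0.4],[0,0,0]],[[0,0,-0.4],[0,0,0]],[[0,0,0],[0,0,0]],[[0,0,0],[0,0,0]]]' - 10
python3 -m pendant '[[[0,0,0],[0,0,0]],[[0,0,0],[0,0,0]],[[0,0,0],[0,0,0]],[[0,0,0],[0,0,0]],[[0,0,-10],[0,0,0]],[[0,0,-30],[0,0,0]],[[0,0,-40],[0,0,0]],[[0,0,-20],[0,0,0]]]' 50
python3 -m pendant '[[[40,0,0],[0,0,0]],[[40,0,0],[0,0,0]],[[20,-30,0],[0,0,0]],[[0,-40,0],[0,0,0]],[[0,0,0],[0,0,0]],[[0,0,0],[0,0,0]]]'
python3 - <<'E'
from h import *
import pickle
im=grab_frame("wrist"); cv2.imwrite("pics/w7.png",im); pickle.dump(camera_model("wrist"),open("w7.pkl","wb"));print(state()["ee_pos"])
cv2.imwrite("pics/side7.png",grab_frame("side")); cv2.imwrite("pics/top7.png",grab_frame("top"))
E
```

```text
force: [-1.5, 1.1, 3.2]
gripper_force: 60.0
force: [-0.9, 2.9, 4.6]
gripper_force: 60.0
force: [-2.0, 2.3, 6.0]
gripper_force: 60.0
force: [-1.8, 2.8, 4.6]
gripper_force: 60.0
time_s: 24.8
ee_pos: [508.5, 208.4, 149.9]
ee_rot: [-180.0, 0.0, 177.6]
force: [-0.9, -1.7, 3.0]
gripper_width: 14.3
gripper_force: 10.0
time_s: 25.6
ee_pos: [509.6, 209.1, 253.9]
ee_rot: [179.9, 0.3, 177.6]
force: [-0.2, 0.7, -0.8]
gripper_width: 50.1
gripper_force: 0.0
time_s: 26.2
ee_pos: [405.8, 142.6, 250.7]
ee_rot: [179.9, 0.1, 177.5]
force: [-0.5, -0.1, -1.4]
gripper_width: 49.9
gripper_force: 0.0
[405.99979684 143.07654118 250.43840305]
```

```bash
python3 -m pendant '[[[-40,0,0],[0,0,0]],[[-40,0,0],[0,0,0]],[[-40,0,0],[0,0,0]],[[-40,0,-20],[0,0,0]],[[0,0,-20],[0,0,0]],[[0,0,0],[0,0,0]],[[0,0,0],[0,0,0]]]' >/dev/null
python3 - <<'E'
from h import *
im=grab_frame("wrist"); cv2.imwrite("pics/w8.png",im);m=camera_model("wrist");print(state()["ee_pos"],proj(m,[[508,208,74]]))
E
python3 -m pendant '[[[0,40,0],[0,0,0]],[[0,40,0],[0,0,0]],[[0,40,0],[0,0,0]],[[0,20,0],[0,0,0]],[[0,0,0],[0,0,0]],[[0,0,0],[0,0,0]]]' >/dev/null
python3 - <<'E'
from h import *
im=grab_frame("wrist"); cv2.imwrite("pics/w9.png",im);m=camera_model("wrist");print(state()["ee_pos"],proj(m,[[508,208,74]]),state()["time_s"])
E
```

```text
[564.5073508  136.60111151 288.66484868] [[318.07436187 115.37300398]]
[570.81149284 274.7658334  289.49903914] [[195.99587868 114.46081239]] 27.75
```

Run:
```python
import cv2,numpy as np
r=lambda n,x,y,w,h,W,H:cv2.resize(cv2.imread(f"pics/{n}.png")[y:y+h,x:x+w],(W,H),interpolation=cv2.INTER_CUBIC)
o=np.zeros((600,800,3),np.uint8)
o[:330,:400]=r("w8",232,35,176,145,400,330); o[:330,400:]=r("w9",105,35,176,145,400,330)
o[330:,:400]=r("side7",165,120,90,61,400,270); o[330:,400:]=r("top7",110,170,108,73,400,270)
cv2.imwrite("pics/c10.png",o)
```

```text
(no output)
```

View pics/c10.png

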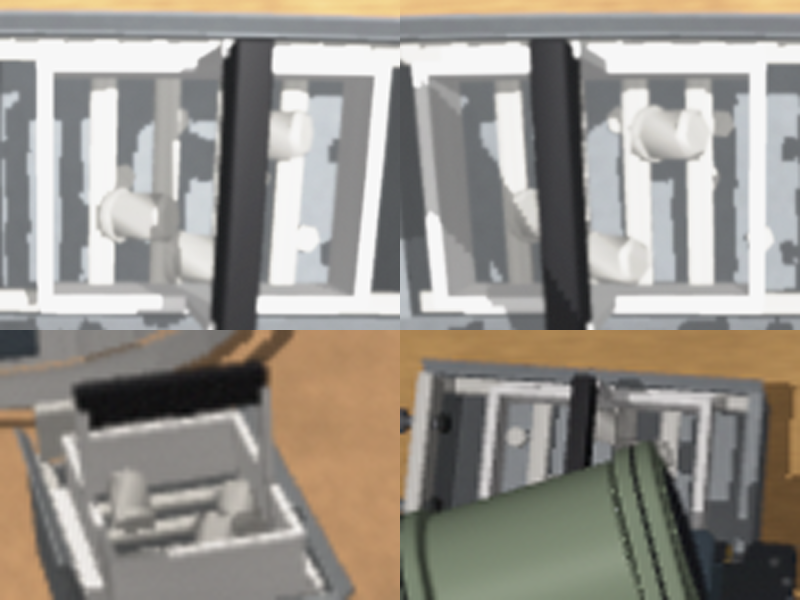

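All three wheel nuts lie across slots. I count five small nuts, seen through the slots: w8 crop (125,178), (180,122), (308,238), and w9 crop (617,115), (722,123), (715,175), (762,238), with some appearing in both views. I'll check their height by triangulation.

Run:
```python
from h import *
m=camera_model("wrist"); import copy
m9=m; m8=copy.deepcopy(m); T=np.array(m["T"]); T[:3,3]+=np.array([564.5-570.8,136.6-274.8,-.8]); m8["T"]=T
a=np.radians(87.6); U=np.array([np.cos(a),np.sin(a)]);V=np.array([-U[1],U[0]])
sx,sy=400/176,330/145
q=lambda p,ox:((p[0]+.5)/sx-.5+ox,(p[1]+.5)/sy-.5+35)
for n,mm,ps,ox,dx in(("w8",m8,((125,178),(180,122),(308,238)),232,0),("w9",m9,((617,115),(722,123),(715,175),(762,238)),105,400)):
  for p in ps:
    print(n,p,[(z,[(float(((w:=at_z(mm,q((p[0]-dx,p[1]),ox),z)[:2]-[509,220])@u).round(1))) for u in(U,V)]) for z in(12,82)])
```

```text
w8 (125, 178) [(12, [-42.4, 0.3]), (82, [-48.5, 3.0])]
w8 (180, 122) [(12, [-11.9, 31.6]), (82, [-22.7, 29.4])]
w8 (308, 238) [(12, [66.5, -33.5]), (82, [43.4, -25.6])]
w9 (617, 115) [(12, [-16.2, 34.9]), (82, [-4.7, 32.1])]
w9 (722, 123) [(12, [43.3, 30.3]), (82, [45.5, 28.2])]
w9 (715, 175) [(12, [39.1, 1.4]), (82, [42.0, 3.8])]
w9 (762, 238) [(12, [66.4, -34.8]), (82, [65.0, -26.7])]
```

All five small nuts triangulate to the box floor. I'll re-grip and slide the sieve to the bumpers.

```bash
python3 -m pendant '[[[30,-35,0],[0,0,0]],[[29.5,-34,0],[0,0,0]],[[0,0,0],[0,0,0]],[[0,0,40],[0,0,0]],[[0,0,40],[0,0,0]],[[0,0,20],[0,0,0]],[[0,0,0],[0,0,0]],[[0,0,0],[0,0,0]]]'
```

```text
time_s: 28.55
ee_pos: [509.7, 209.0, 190.6]
ee_rot: [180.0, 0.1, 177.6]
force: [0.5, -0.6, -0.1]
gripper_width: 50.1
gripper_force: 0.0
```

```bash
python3 -m pendant '[[[0,0,20],[0,0,0]],[[0,0,14],[0,0,0]],[[0,0,6],[0,0,0]],[[0,0,0],[0,0,0]],[[0,0,0],[0,0,0]]]'; python3 -m pendant '[[[0,0,0],[0,0,0]],[[0,0,0],[0,0,0]],[[0,0,0],[0,0,0]],[[0,0,0],[0,0,0]],[[0,0,0],[0,0,0]],[[0,0,0],[0,0,0]]]' 5 30;python3 -m pendant '[[[0,5,0],[0,0,0]],[[0,5,0],[0,0,0]],[[0,4,0],[0,0,0]],[[0,3,0],[0,0,0]],[[0,2,0],[0,0,0]],[[0,0,0],[0,0,0]],[[0,0,0],[0,0,0]]]'
```

```text
time_s: 29.05
ee_pos: [509.9, 209.7, 151.1]
ee_rot: [179.9, 0.1, 177.6]
force: [-0.4, 1.0, 0.7]
gripper_width: 49.9
gripper_force: 0.0
time_s: 29.65
ee_pos: [508.9, 209.4, 149.8]
ee_rot: [-180.0, -0.0, 177.6]
force: [-0.6, -0.4, 1.8]
gripper_width: 13.6
gripper_force: 30.0
time_s: 30.35
ee_pos: [509.8, 229.1, 149.8]
ee_rot: [179.9, 0.0, 177.6]
force: [0.0, 2.0, 1.4]
gripper_width: 13.8
gripper_force: 30.0
```

```bash
python3 -m pendant '[[[0,1,0],[0,0,0]],[[0,1,0],[0,0,0]],[[0,1,0],[0,0,0]],[[0,1,0],[0,0,0]],[[0,0,0],[0,0,0]]]' - 60 | egrep 'ee_pos|force:'; for i in 1 2 ; do python3 -m pendant '[[[0,0.5,0],[0,0,0]],[[0,0.5,0],[0,0,0]],[[0,0,0],[0,0,0]]]' | egrep 'ee_pos|^force:'; done
```

```text
ee_pos: [509.9, 232.5, 149.8]
force: [0.6, -2.1, 2.8]
gripper_force: 60.0
ee_pos: [510.0, 233.5, 149.9]
force: [0.3, -1.3, 2.4]
ee_pos: [510.0, 234.5, 149.8]
force: [-0.7, -2.2, 3.2]
```

```bash
python3 -m pendant '[[[0,0.5,0],[0,0,0]],[[0,0.5,0],[0,0,0]],[[0,0,0],[0,0,0]]]' | egrep 'ee_pos|^force:'; python3 -m pendant '[[[0,0.5,0],[0,0,0]],[[0,0,0],[0,0,0]]]' | egrep 'ee_pos|^force:';python3 -m pendant '[[[0,0.5,0],[0,0,0]],[[0,0,0],[0,0,0]]]' | egrep 'ee_pos|^force:'
```

```text
ee_pos: [510.0, 235.6, 149.8]
force: [-0.2, -1.8, 4.0]
ee_pos: [510.1, 236.0, 149.9]
force: [0.6, -3.0, 3.8]
ee_pos: [510.1, 236.5, 149.9]
force: [-0.1, -1.4, 4.2]
```

```bash
python3 -m pendant '[[[0,0.5,0],[0,0,0]],[[0,0,0],[0,0,0]]]' | egrep 'ee_pos|^force:';python3 -m pendant '[[[0,0.5,0],[0,0,0]],[[0,0,0],[0,0,0]]]' | egrep 'ee_pos|^force:'
```

```text
ee_pos: [510.1, 237.0, 149.8]
force: [-0.5, -1.8, 4.4]
ee_pos: [510.1, 237.5, 149.8]
force: [0.4, -1.8, 5.5]
```

```bash
python3 -m pendant '[[[0,0.5,-0.2],[0,0,0]],[[0,0,0],[0,0,0]]]' | egrep 'ee_pos|^force:';python3 -m pendant '[[[0,0.5,0],[0,0,0]],[[0,0,0],[0,0,0]]]' | egrep 'ee_pos|^force:'
```

```text
ee_pos: [510.1, 238.1, 149.8]
force: [0.9, -1.0, 3.6]
ee_pos: [510.1, 238.6, 149.8]
force: [-0.3, -1.9, 3.2]
```

```bash
python3 -m pendant '[[[0,0.5,0],[0,0,0]],[[0,0,0],[0,0,0]]]' | egrep 'ee_pos|^force:';python3 -m pendant '[[[0,0.5,0],[0,0,0]],[[0,0,0],[0,0,0]]]' | egrep 'ee_pos|^force:'
```

```text
ee_pos: [510.1, 239.0, 149.8]
force: [-0.4, -1.6, 3.1]
ee_pos: [510.1, 239.5, 149.8]
force: [-0.2, -1.8, 2.1]
```

```bash
python3 -m pendant '[[[0,0.5,0],[0,0,0]],[[0,0,0],[0,0,0]]]' | egrep 'ee_pos|^force:'
```

```text
ee_pos: [510.1, 240.1, 149.8]
force: [0.0, -0.9, 1.2]
```

```bash
for i in 1; do python3 -m pendant '[[[0,0.5,0],[0,0,0]],[[0,0,0],[0,0,0]]]' | egrep 'ee_pos|^force:';done; python3 -m pendant '[[[0,0.5,0],[0,0,0]],[[0,0,0],[0,0,0]]]' | egrep 'ee_pos|^force:'
```

```text
ee_pos: [510.1, 240.5, 149.8]
force: [0.1, -1.5, 2.2]
ee_pos: [510.1, 240.5, 149.8]
force: [-0.5, -2.8, 2.7]
```

```bash
python3 -m pendant '[[[0,0.5,0],[0,0,0]],[[0,0,0],[0,0,0]]]' | egrep 'ee_pos|^force:';python3 -m pendant '[[[0,0.5,0],[0,0,0]],[[0,0,0],[0,0,0]]]' | egrep 'ee_pos|^force:'
```

```text
ee_pos: [510.1, 240.6, 149.9]
force: [-0.4, -5.4, 2.6]
ee_pos: [510.1, 240.7, 150.0]
force: [0.1, -7.6, 3.2]
```

```bash
python3 -m pendant '[[[0,0.5,0],[0,0,0]],[[0,0,0],[0,0,0]]]' | egrep 'ee_pos|^force:'
```

```text
ee_pos: [510.1, 240.8, 150.0]
force: [-0.8, -7.4, 3.2]
```

```bash
python3 -m pendant '[[[0,0.5,0],[0,0,0]],[[0,0,0],[0,0,0]],[[0,0,0],[0,0,0]]]' | egrep 'ee_pos|^force:'
```

```text
ee_pos: [510.1, 240.9, 150.1]
force: [-0.5, -8.2, 3.5]
```

```bash
python3 -m pendant '[[[0,0.2,0],[0,0,0]],[[0,0,0],[0,0,0]],[[0,0,0],[0,0,0]],[[0,0,0],[0,0,0]],[[0,0,0],[0,0,0]],[[0,0,0],[0,0,0]],[[0,0,0],[0,0,0]]]' | egrep 'time|ee_|^force:'
```

```text
time_s: 35.55
ee_pos: [510.1, 240.9, 150.1]
ee_rot: [-179.8, -0.0, 177.6]
force: [-0.7, -8.6, 4.6]
```

```bash
python3 -m pendant '[[[0,0.4,0],[0,0,0]],[[0,0,0],[0,0,0]],[[0,0,0],[0,0,0]],[[0,0,0],[0,0,0]],[[0,0,0],[0,0,0]],[[0,0,0],[0,0,0]]]' | egrep '^force:'; python3 -m pendant '[[[0,-0.6,0],[0,0,0]],[[0,-0.6,0],[0,0,0]],[[0,-0.6,0],[0,0,0]],[[0,-0.5,0],[0,0,0]],[[0,0,0],[0,0,0]],[[0,0,0],[0,0,0]]]' - 10
```

```text
force: [-0.3, -10.0, 4.6]
time_s: 36.75
ee_pos: [510.0, 240.6, 149.9]
ee_rot: [-179.9, -0.0, 177.6]
force: [-1.6, -5.4, 2.4]
gripper_width: 14.0
gripper_force: 10.0
```

```bash
python3 -m pendant '[[[0,-0.4,-0.1],[0,0,0]],[[0,-0.2,-0.1],[0,0,0]],[[0,0,0],[0,0,0]]]' | egrep '^force:'; python3 -m pendant '[[[0,0,0],[0,0,0]],[[0,0,0],[0,0,0]],[[0,0,0],[0,0,0]],[[0,0,0],[0,0,0]],[[0,0,0],[0,0,0]]]' 50; python3 -m pendant '[[[0,0,-5],[0,0,0]],[[0,0,-20],[0,0,0]],[[0,0,-40],[0,0,0]],[[0,0,-40],[0,0,0]],[[0,0,-15],[0,0,0]],[[0,0,0],[0,0,0]],[[0,0,0],[0,0,0]],[[0,0,0],[0,0,0]]]'
python3 - <<'E'
from h import *
m=camera_model("wrist"); im=grab_frame("wrist"); cv2.imwrite("pics/w11.png",im)
g=cv2.cvtColor(im,cv2.COLOR_BGR2GRAY)
a=np.radians(87.6); U=np.array([np.cos(a),np.sin(a)]);V=np.array([-U[1],U[0]])
xs=np.arange(70,125,1.); 
for v,z in((45,91),(30,91),(15,110)):
    P=np.array([[*(np.array([509,220])+x*U+v*V),z] for x in xs]); p=proj(m,P)
    print(v,[int(g[int(round(y)),int(round(x))]) for x,y in p])
E
```

```text
force: [-0.9, -4.4, -0.3]
time_s: 37.55
ee_pos: [510.2, 241.0, 150.2]
ee_rot: [180.0, 0.0, 177.6]
force: [-0.2, -0.3, -0.3]
gripper_width: 49.2
gripper_force: 0.0
time_s: 38.35
ee_pos: [509.4, 240.3, 268.5]
ee_rot: [-179.9, -0.2, 177.6]
force: [-0.2, -0.2, -0.6]
gripper_width: 50.4
gripper_force: 0.0
45 [216, 198, 192, 193, 185, 159, 124, 112, 112, 111, 112, 112, 111, 110, 110, 110, 112, 118, 127, 132, 132, 133, 133, 133, 133, 161, 229, 246, 247, 247, 247, 247, 242, 176, 106, 105, 112, 115, 115, 114, 113, 116, 160, 231, 244, 246, 246, 246, 245, 246, 246, 246, 245, 244, 231]
30 [206, 147, 113, 111, 110, 111, 111, 111, 111, 111, 111, 111, 111, 111, 111, 111, 112, 116, 125, 129, 131, 132, 132, 132, 152, 218, 246, 247, 247, 247, 247, 247, 244, 186, 97, 83, 114, 132, 120, 96, 98, 111, 154, 225, 243, 245, 245, 245, 245, 245, 245, 245, 245, 243, 217]
15 [180, 155, 122, 111, 110, 111, 111, 111, 112, 112, 112, 112, 113, 116, 123, 129, 131, 131, 131, 131, 148, 213, 245, 247, 247, 247, 247, 244, 182, 109, 106, 113, 114, 114, 114, 115, 124, 169, 228, 243, 245, 245, 245, 245, 245, 245, 244, 244, 238, 222, 204, 200, 200, 199, 199]
```

```bash
python3 -c "
from workcell import job_done
print(job_done())"
```

```text
the job is handed in; nothing more can be done
None
```

The job is handed in, but the pass/fail result was not reported. By my measurements, all five small nuts are in the box and the three wheel nuts are in the sieve. The sieve was pressed on the bumpers with about 10 N at the wrist, let go and left there, with the robot clear at about 38 s.

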